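Lock the filter holder into the coffee machine

ROBOT

A 6-joint arm with a two-finger parallel gripper is mounted at the origin on a cart in front of the work surface, level with it; the furniture and walls round the work are solid. World frame = base frame: x ahead of the robot, y to its left, z up, the work surface at z = 0. Lengths are in m, angles in rad, forces in N, time in s.
With the tool pointing down it reaches from about 0.375 to 0.9 m from the base axis. Payload 3.1 kg.
Tool frame: the origin (TCP) lies midway between the tips of the shut fingers; the grasp point (between the pads) lies 19 mm behind it; x points along the fingers, y is the direction in which the jaws open and shut, and the axes are right-handed (so a half turn about x gives the same grasp; the last joint's range is limited). The gripper opens to 85 mm and grips with 20 to 120 N. Pads are 22 mm wide; open, the fingers measure 114 mm over their backs; the gripper's body (76 mm by 85 mm) begins 54 mm behind the grasp point. The pads swing forward as they close: fully open they stand 13 mm farther back than shut.
Start: joints at [-1.419, 0.527, 1.433, -0, 1.181, -0.178], TCP at [0.203, -0.591, 0.231] pointing down, gripper open.
Joint ranges: [-3.08, 3.08], [-0.75, 2.2], [0.22, 2.44], [-1.43, 4.57], [0, 2.65], [-2.85, 2.85]. Speed limits (rad/s): [2.79, 2.79, 3.14, 3.14, 3.14, 3.14].

INTERFACE

Orientations are given as a unit quaternion [x, y, z, w].
In Python, from station import manip gives the robot as it stands.
- The arm moves only by the tool carry_out, never from a script. Its argument "commands" is a list that holds one entry, the list of rows, each a list of 7 numbers: the shift along the tool's x, y, z in units of 25 mm (1.0 is 25 mm), then the turn, a rotation vector about the tool's x, y, z in units of 5 degrees (1.0 is 5 degrees), then the finger opening in mm, from 0 to 85.4. A call has exactly 5 rows; each row is the pose to reach, as a shift and turn from the pose commanded when the call began, along the tool's axes at that moment; what a row does not reach only later rows make up. A row lasts 1/10 s, in which the tool goes at most 50 mm and 8.59 degrees, less where a joint would pass 70% of its speed; a pose out of reach is approached as far as the arm can. A call with a gripper value outside its range is refused whole. The fingers move at their own pace and stop on an object; "force" is the grip in N (left out, the last holds). Time passes only in rows, so rows that repeat a pose let the fingers close, or fill a call up. It gives the time, the measured TCP pose, the force and the opening at its end, in the units of the state.
- manip.sense(): the state, without advancing time (a new reading comes with each control period).
- manip.snapshot(name): name is "side" or "top" or "wrist"; returns a dict with "image" (400x640x3 uint8, red, green, blue), "fx", "fy", "cx", "cy" (pixels), "k1" (the pictures are not rectified: a ray, as slopes to the right and down, at radius r is drawn at 1 + k1 r^2 times it, then the intrinsics apply), "rvec" (rotation vector, rad) and "tvec" (3), from world to camera coordinates, as OpenCV has them. Camera axes: x right, y down, z forward; pixel columns grow to the right and rows downward; lengths in m; the calibration is good to about 2 mm. A picture is of the moment at which its call begins. There is no depth.
- manip.sign_off(): hands the job in, once; it reports no verdict.
The state is a dict: "t": time; "q": joint angles; "qd": joint speeds; "tau": joint torques, N m; "tcp_pos": TCP position; "tool_rot": TCP orientation; "force": force on the tool from outside, world axes, zero at the start; "ft_torque": the same for the moment, N m; "finger_gap": opening from 0.0 (shut) to 1.0 (fully open).
Only numpy, scipy, OpenCV 4.12 (cv2) and the standard library are available. Lean on these libraries where they do the work, as an engineer would, in place of code of your own. Each camera call takes 0.05 s, during which the arm holds its last target.

TASK

Take the coffee machine's filter holder (the steel basket with the black handle) from the worktop, raise its lugs into the machine's group from below, and twist it counter-clockwise (seen from above) until the lugs lock. Leave it hanging level in the group by itself, dropped fully into its seats with the handle pointing straight out of the front of the machine. Do not push the other things on the worktop about.

Things in the scene. Friction and masses are not known exactly. Their poses are not given: they have to be found in the camera images.
- holder_center (a point): Filter holder, loose, 0.28-0.46 kg: round open steel basket 58 mm across, 53 mm high, with a black handle. Point on the basket's axis half-way up, 26.5 mm over its flat underside, which stands on the worktop at first. z up; x level, from handle to basket, so the handle runs along -x. The weight lies about 10 mm from the axis on the handle's side.
- holder_grip (a point): Grasping point of the holder's handle, axes as holder_center: 140 mm from the basket's axis along -x, 26 mm over the underside. The handle is a level bar 22 mm wide (y) and 22 mm high with flat sides, from 70 to 190 mm from the axis. Grasp it across, along y, firmly (80 N or more) so that the basket stays level.
- holder_lugs (a point): Point on the basket's axis at the height of the lugs' undersides, 48 mm over the holder's underside; axes as holder_center. Three lugs 15 mm wide and 5 mm thick stand out from the rim to 40 mm from the axis, at 0, +120 and -120 degrees from +x, their tops level with the rim.
- group_seat (a point): On the vertical axis of the fixed coffee machine's group, 150 mm over the worktop, level with the tops of the three seats for the lugs: holder_lugs belongs here. z up, x level, into the machine; the front faces -x. Locked, the holder has these same axes (handle along -x, about 4 degrees play). Ceiling: lugs can rise at most 11 mm over the seats.
- group_mouth (a point): Centre of the underside of the group's ring (104 mm across), 144 mm over the worktop; axes as group_seat. The holder enters from below with its yaw 48 degrees (0.84 rad) less than locked, about 4 mm play all round. With the lugs 7 mm over the seats turn it counter-clockwise (yaw grows) over 3 mm sills, then lower it into the seats; end stops follow.
- tray (a point): Drip tray on the group's axis, 30 mm over the worktop; axes as group_seat. The machine's base is 110 mm wide (y) and reaches 55 mm to the front (-x) of the axis. A column 104 mm wide stands 65 to 140 mm behind it. The head over the group reaches 48 mm to the front and 52 mm to each side, 175 to 235 mm up; a cup rail on it reaches 255 mm.
- ramekin: white ramekin, 82 mm across, 48 mm high; a bystander; origin at the centre of its underside
- brownie: brownie, 59x76x36 mm; a bystander; origin at the centre of its underside
- scraper: bench scraper with wooden grip, 93x130x22 mm; a bystander; origin at the centre of its underside
- shaker: sugar shaker, 67 mm across, 114 mm high; a bystander; origin at the centre of its underside
- tape: roll of brown tape lying flat, 76 mm across, 18 mm high; a bystander; origin at the centre of its underside

How it is judged:
At the end, for the whole second after the job is handed in: The filter holder hangs in the group, at rest: its lugs are within 7 mm of the group's axis, in their seats (from 3 mm under to 2 mm over the seat tops), its handle within 0.16 rad of straight out of the machine's front, and it is level within 0.08 rad (horizontal distance between holder_lugs and group_seat below 0.007 m and z of holder_lugs in the frame of group_seat between -0.003 and 0.002 m and angle between the x axis of holder_lugs and the x axis of group_seat, either way round below 0.16 rad and angle between holder_lugs's own z axis and vertical below 0.08 rad and linear speed of holder below 0.02 m/s); the robot touches nothing.
It fails at once if a bystander on the worktop is moved by more than 30 mm (distance of any of ramekin, brownie, scraper, shaker, tape from where it was at the start of the episode above 0.03 m).
It also fails if it takes over 54 s, if anything falls off the work surface, if the arm or the gripper's body presses on something with over 40 N, if the wrist force passes 120 N, or if a joint passes its speed limit or range.

## Working session

There is one attempt and no reset: what is moved stays moved. The work goes in short steps, Python scripts to look and compute and a tool call to move; the robot and the scene stay as the last step left them, time stands still between calls to the robot, and variables do not carry over. Pictures are saved under pics/ and viewed, and the job is handed in when it is done.

Besides the shell and the picture viewer there is one more tool, called as a command line: name --argument value ..., lists and objects as JSON in quotes. carry_out: Moves the arm, as the interface text tells. Its arguments: {"type":"object","properties":{"commands":{"type":"array"},"force":{"type":"number"}},"required":["commands"]}

```bash
mkdir -p pics; ls
cat > h.py <<'E'
import numpy as np,cv2,pickle
from scipy.spatial.transform import Rotation as R
def snap(n,fn):
    from station import manip
    s=manip.snapshot(n); pickle.dump(s,open(f'pics/{fn}.pkl','wb'))
    cv2.imwrite(f'pics/{fn}.png',s['image'][:,:,::-1]); return s
def load(fn): return pickle.load(open(f'pics/{fn}.pkl','rb'))
def K(s): return np.array([[s['fx'],0,s['cx']],[0,s['fy'],s['cy']],[0,0,1.]]),np.array([s['k1'],0,0,0,0.])
def ray(s,uv):
    k,d=K(s); p=cv2.undistortPoints(np.array(uv,float).reshape(-1,1,2),k,d).reshape(-1,2)
    Rm=cv2.Rodrigues(np.array(s['rvec'],float))[0]; t=np.array(s['tvec'],float).reshape(3)
    return -Rm.T@t, np.c_[p,np.ones(len(p))]@Rm
def plane(s,uv,z):
    c,d=ray(s,uv); return c+d*((z-c[2])/d[:,2])[:,None]
def proj(s,P):
    k,d=K(s); return cv2.projectPoints(np.array(P,float).reshape(-1,1,3),np.array(s['rvec'],float),np.array(s['tvec'],float),k,d)[0].reshape(-1,2)
E
python3 - <<'E'
from h import *
from station import manip
print(manip.sense())
for n in('side','top','wrist'):
    s=snap(n,n+'0'); print(n,[s[k] for k in('fx','cx','cy','k1')],ray(s,[[320,200]]))
E
```

```text
pics
{'t': 0.0, 'q': array([-1.41850682e+00,  5.28465925e-01,  1.43390339e+00, -2.82884228e-05,
        1.18143628e+00, -1.78499623e-01]), 'qd': array([ 0.00026266,  0.00112945, -0.00066462,  0.00067164, -0.00073192,
       -0.00076026]), 'tau': array([ 4.74012450e-04, -4.42347050e+01, -1.78026241e+01,  8.16370800e-06,
        8.46911338e-03, -3.55904405e-06]), 'tcp_pos': array([ 0.20290172, -0.59037745,  0.23033345]), 'tool_rot': array([ 0.69745718,  0.11720527, -0.69745517,  0.11564037]), 'force': array([0.25500512, 0.39241943, 0.43702588]), 'ft_torque': array([ 0.02358961,  0.00709036, -0.00360021]), 'finger_gap': 1.0008732700430678}
side [482.2037668712539, 319.17313274731004, 193.65424750480923, -0.12404317801639268] (array([1.06022309, 0.85471592, 1.05785577]), array([[-0.34948186, -0.60462683, -0.71586657]]))
top [388.82186274989095, 322.47146079359266, 198.00131937956053, 0.0017585131782973783] (array([ 0.42882798, -0.00775391,  1.27595652]), array([[ 0.11747376,  0.01962479, -0.99291571]]))
wrist [322.30846416940085, 320.27816205239077, 203.2966022648174, -0.06339009874219947] (array([ 0.27533088, -0.56559134,  0.3737866 ]), array([[-0.27985236, -0.09260859, -0.95562109]]))
```

View pics/top0.png

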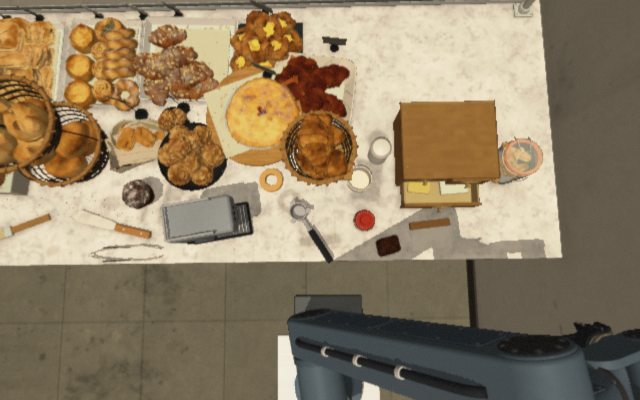

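View pics/side0.png

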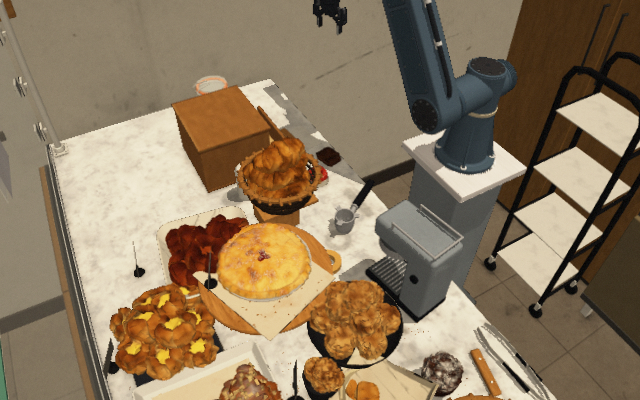

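View pics/wrist0.png

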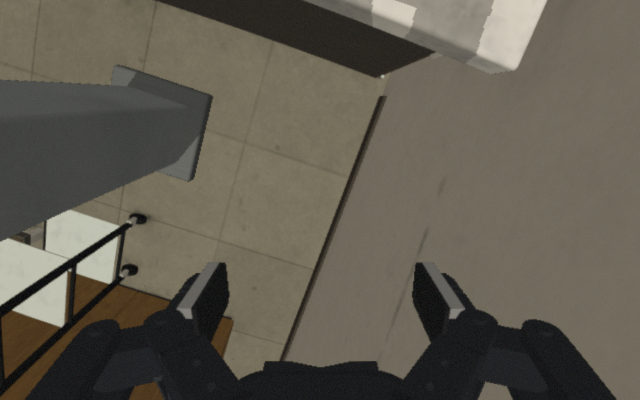

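Top view: the holder's basket is at about (300,211) with its handle running to (327,258). The machine is at (165-255, 195-240), with its tray at its right end, near (242,218). I'll zoom in.

Run:
```python
from h import *
a=load('top0')['image'][180:280,150:350]; b=load('side0')['image'][165:325,310:470]
cv2.imwrite('pics/ct.png',cv2.resize(a[:,:,::-1],None,fx=4,fy=4,interpolation=cv2.INTER_CUBIC))
cv2.imwrite('pics/cs.png',cv2.resize(b[:,:,::-1],None,fx=3.75,fy=3.75,interpolation=cv2.INTER_CUBIC))
```

```text
(no output)
```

View pics/ct.png

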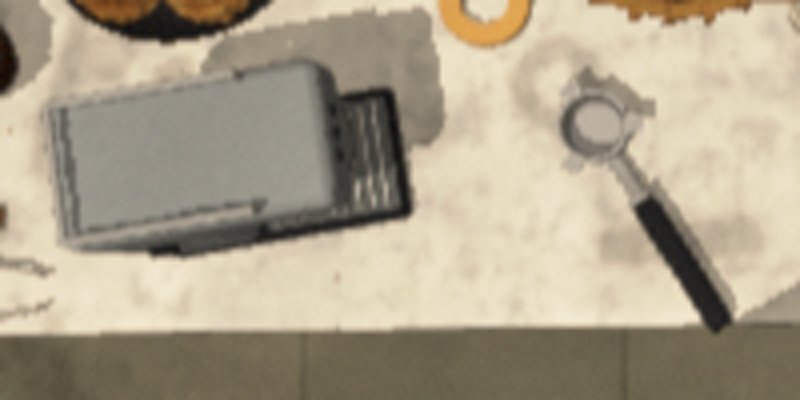

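View pics/cs.png

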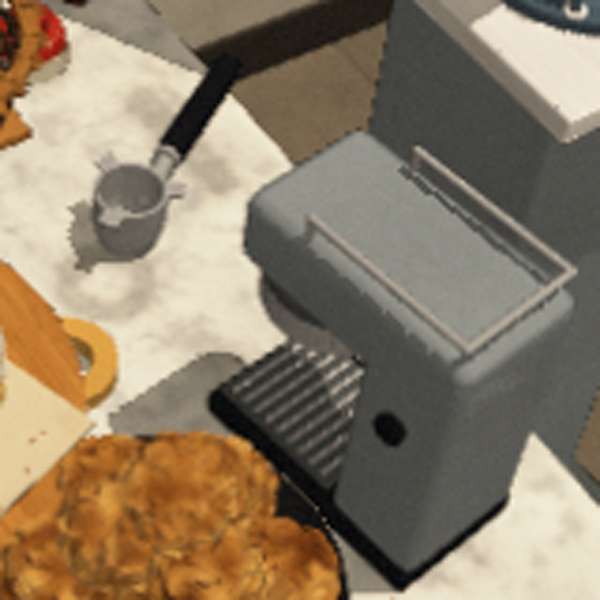

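Run:
```python
from h import *
s=load('top0'); f=lambda c:np.array([[150+u/4-.375,180+v/4-.375] for u,v in c])
def show(n,c,z): print(n,np.round(plane(s,f(c),z),4).tolist())
show('rim',[(594,127)],.053); show('basket',[(594,127)],.05)
show('handle ends/top',[(647,202),(718,324)],.037)
show('base front corners',[(388,88),(412,212)],.03)
show('head top corners',[(325,62),(345,205),(50,105),(65,240)],.235)
show('tape',[(487,12)],.018)
for n,(u,v) in dict(red=(364,220),brownie=(388,245),scraper=(430,224),ram=(360,179),glass=(380,150)).items():
  print(n,plane(s,[[u,v]],.03))
show('edge',[(0,335),(800,325)],0)
```

```text
rim [[0.5384, 0.086, 0.053]]
basket [[0.5387, 0.0862, 0.05]]
handle ends/top [[0.4794, 0.0454, 0.037], [0.3828, -0.0095, 0.037]]
base front corners [[0.5746, 0.2543, 0.03], [0.4744, 0.234, 0.03]]
head top corners [[0.569, 0.2542, 0.235], [0.4722, 0.2393, 0.235], [0.5426, 0.4404, 0.235], [0.4516, 0.427, 0.235]]
tape [[0.6376, 0.176, 0.018]]
red [[ 0.50958702 -0.1231697   0.03      ]]
brownie [[ 0.42910995 -0.19707875  0.03      ]]
scraper [[ 0.49373952 -0.33295058  0.03      ]]
ram [[ 0.64281236 -0.1137798   0.03      ]]
glass [[ 0.73787839 -0.18155758  0.03      ]]
edge [[0.3804, 0.5756, 0.0], [0.3798, -0.0759, 0.0]]
```

```bash
cat >> h.py <<'E'
def down(yaw):
    "tool pointing down, tool y along (cos yaw, sin yaw)"
    y=np.array([np.cos(yaw),np.sin(yaw),0]); x=np.array([0,0,-1.]); return R.from_matrix(np.c_[x,y,np.cross(x,y)])
def go(pos,rot,st=None):
    if st is None:
        from station import manip; st=manip.sense()
    R0=R.from_quat(st['tool_rot']); 
    d=R0.inv().apply(np.array(pos)-st['tcp_pos'])/.025
    r=np.degrees((R0.inv()*rot).as_rotvec())/5
    print('t',round(st['t'],2),'pos',np.round(st['tcp_pos'],4),'F',np.round(st['force'],1),'gap',round(float(st['finger_gap']),3))
    print('shift',np.round(d,2),'turn',np.round(r,2)); return d,r
E
python3 - <<'E'
from h import *
from station import manip
st=manip.sense(); M=R.from_quat(st['tool_rot']).as_matrix(); print(M.round(3))
print('yaw y',np.degrees(np.arctan2(M[1,1],M[0,1])), st['q'])
s=load('wrist0'); c,d=ray(s,[[320,203]]); print('cam in tool',M.T@(c-st['tcp_pos']),M.T@d[0])
for y in (-60,120): go([.33,-.3,.33],down(np.radians(y)))
E
```

```text
[[-0.     0.325 -0.946]
 [ 0.002 -0.946 -0.325]
 [-1.    -0.002 -0.   ]]
yaw y -71.04633785993725 [-1.41848866e+00  5.28242613e-01  1.43358976e+00  1.37193618e-05
  1.18141446e+00 -1.78501109e-01]
cam in tool [-0.14319241 -0.0003381  -0.07660754] [ 0.95269795 -0.00173878  0.3039164 ]
t 0.15 pos [ 0.203  -0.5906  0.2306] F [1.2 0.1 0.4] gap 1.0
shift [-3.96 -9.35 -8.58] turn [-2.21 -0.01  0.02]
t 0.15 pos [ 0.203  -0.5906  0.2306] F [1.2 0.1 0.4] gap 1.0
shift [-3.96 -9.35 -8.58] turn [3.379e+01 3.000e-02 1.000e-02]
```

carry_out --commands '[[[-0.8,-1.0,-1.0,0,0,0,85],[-1.6,-2.5,-2.2,-0.5,0,0,85],[-2.4,-4.0,-3.6,-1,0,0,85],[-3.2,-5.5,-5.0,-1.5,0,0,85],[-4,-7.0,-6.4,-2,0,0,85]]]'

```text
t: 0.65
tcp_pos: [0.2913, -0.3863, 0.3254]
tool_rot: [0.685, 0.177, -0.684, 0.177]
force: [2.6, -1.0, 0.5]
finger_gap: 0.995
```

Run:
```python
from h import *
go([.44,.08,.42],down(np.radians(-30)))
```

```text
t 0.65 pos [ 0.2913 -0.3863  0.3254] F [ 2.6 -1.   0.5] gap 0.995
shift [ -3.77 -13.43 -14.25] turn [-6.2  -0.01  0.01]
```

Run:
```python
from h import *
go([.42,.22,.45],down(np.radians(-10)))
```

```text
t 0.65 pos [ 0.2913 -0.3863  0.3254] F [ 2.6 -1.   0.5] gap 0.995
shift [ -4.96 -18.71 -16.27] turn [-1.02e+01 -1.00e-02  1.00e-02]
```

carry_out --commands '[[[-0.5,-1.1,-1.5,-0.6,0,0,85],[-1.0,-2.2,-3.0,-1.4,0,0,85],[-1.5,-3.5,-4.3,-2.2,0,0,85],[-2.0,-4.8,-5.5,-3.0,0,0,85],[-2.5,-6.1,-6.7,-3.8,0,0,85]]]'

```text
t: 1.15
tcp_pos: [0.3637, -0.1717, 0.3879]
tool_rot: [0.646, 0.288, -0.646, 0.288]
force: [1.1, -0.1, 0.3]
finger_gap: 0.999
```

Run:
```python
from h import *
go([.42,.22,.45],down(np.radians(-10)))
```

```text
t 1.15 pos [ 0.3637 -0.1717  0.3879] F [ 1.1 -0.1  0.3] gap 0.999
shift [ -2.48  -8.79 -13.17] turn [-6.38 -0.    0.  ]
```

carry_out --commands '[[[-0.5,-0.8,-1.6,-0.8,0,0,85],[-1.0,-1.8,-3.2,-1.7,0,0,85],[-1.5,-2.8,-4.7,-2.5,0,0,85],[-2.0,-3.8,-6.2,-3.3,0,0,85],[-2.5,-4.9,-7.6,-4.0,0,0,85]]]'

```text
t: 1.65
tcp_pos: [0.3998, 0.0513, 0.4505]
tool_rot: [0.586, 0.396, -0.586, 0.396]
force: [0.8, -0.5, -0.5]
finger_gap: 0.996
```

Run:
```python
from h import *
go([.42,.22,.45],down(np.radians(-10)))
```

```text
t 1.65 pos [0.3998 0.0513 0.4505] F [ 0.8 -0.5 -0.5] gap 0.996
shift [ 0.02 -1.77 -6.56] turn [-2.38 -0.   -0.  ]
```

carry_out --commands '[[[0,-0.4,-1.5,-0.6,0,0,85],[0,-0.9,-3.0,-1.2,0,0,85],[0,-1.3,-4.5,-1.8,0,0,85],[0,-1.7,-5.8,-2.4,0,0,85],[0,-1.8,-6.5,-2.4,0,0,85]]]'

```text
t: 2.15
tcp_pos: [0.4186, 0.2194, 0.4497]
tool_rot: [-0.541, -0.456, 0.541, -0.455]
force: [0.0, -0.8, 0.2]
finger_gap: 0.995
```

Run:
```python
from h import *
from station import manip
snap('wrist','w1');snap('side','s1');snap('wrist','w1');st=manip.sense();print(st['tcp_pos'],st['qd'].round(3))
b=load('s1')['image'];print(ray(load('w1'),[[320,203]]))
```

```text
[0.41893095 0.21756464 0.44951931] [-0.035 -0.015  0.015 -0.008  0.003 -0.004]
(array([0.43122293, 0.29542705, 0.59282855]), array([[-0.05388677, -0.29792308, -0.95306854]]))
```

View pics/w1.png

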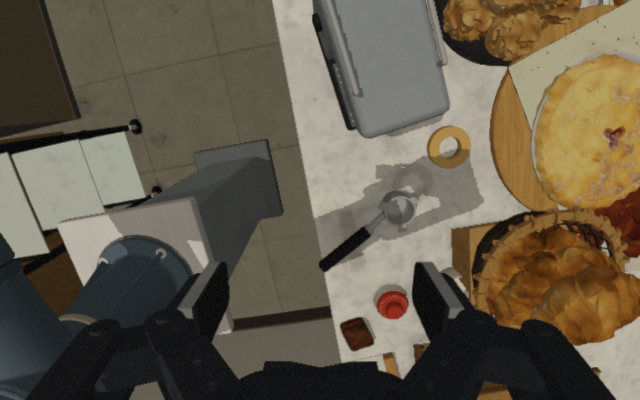

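View pics/s1.png

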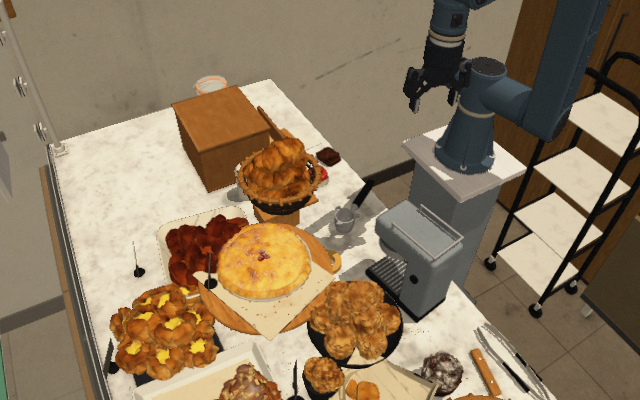

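Run:
```python
from h import *
im=load('w1')['image'][:,:,::-1]
cv2.imwrite('pics/c1.png',cv2.resize(im[0:150,300:500],None,fx=4,fy=4,interpolation=cv2.INTER_CUBIC))
cv2.imwrite('pics/c2.png',cv2.resize(im[175:285,305:455],None,fx=5,fy=5,interpolation=cv2.INTER_CUBIC))
im=load('s1')['image'][:,:,::-1]
cv2.imwrite('pics/c3.png',cv2.resize(im[0:120,390:490],None,fx=5,fy=5,interpolation=cv2.INTER_CUBIC))
im=load('s1')['image'][:,:,::-1]
```

```text
(no output)
```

View pics/c1.png

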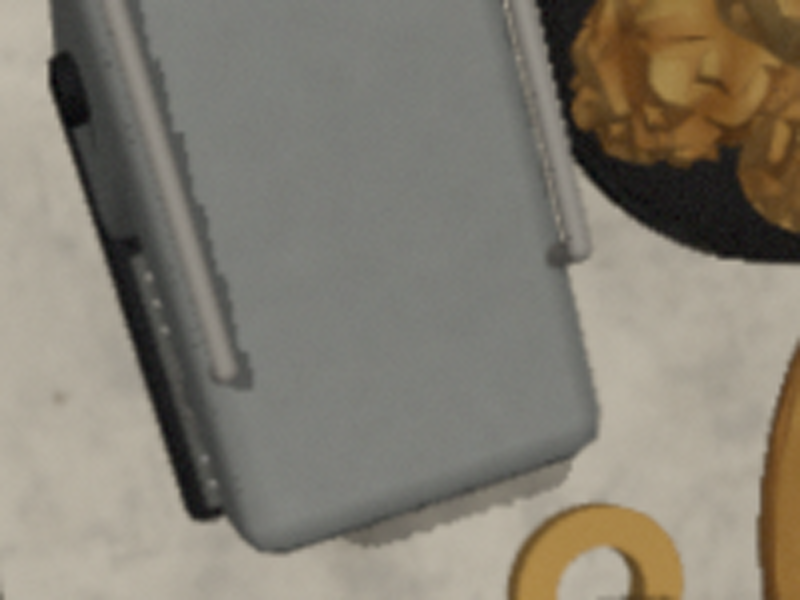

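View pics/c2.png

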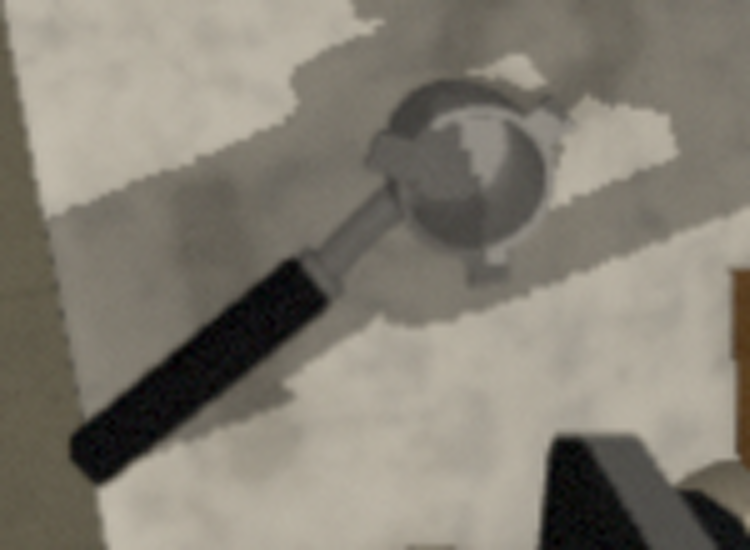

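View pics/c3.png

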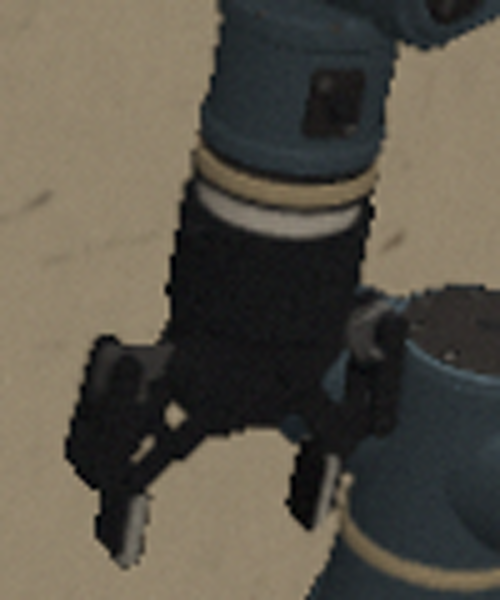

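Run:
```python
from h import *
s=load('w1'); f=lambda c:np.array([[300+(u-1.5)/4,(v-1.5)/4] for u,v in c])
def show(n,c,z):
    p=plane(s,f(c),z); d=p[-1]-p[0]; print(n,z,p[:,:2].round(4).tolist(),'dir',np.degrees(np.arctan2(d[1],d[0])).round(1))
show('front sil',[(300,547),(560,460)],.225)
show('front sil',[(300,547),(560,460)],.235)
show('right sil',[(597,410),(567,290)],.225)
show('left bot',[(222,500),(143,255)],.175)
show('base left',[(190,515),(75,118)],.0)
show('right rail top',[(590,250),(540,20)],.255)
show('left rail top',[(213,375),(110,0)],.255)
g=lambda c:np.array([[305+(u-2)/5,175+(v-2)/5] for u,v in c])
p=plane(s,g([(85,463),(315,275),(295,257),(330,298),(72,440),(98,484)]),.037);print('handle',p[:,:2].round(4).tolist())
d=p[1]-p[0];print(np.degrees(np.arctan2(d[1],d[0])))
p=plane(s,g([(471,165)]),.053);print('rim',p)
p=plane(s,g([(390,152),(545,122),(488,272)]),.053);print('lugs',p)
```

```text
front sil 0.225 [[0.4845, 0.2478], [0.5594, 0.2598]] dir 9.1
front sil 0.235 [[0.4831, 0.249], [0.5559, 0.2608]] dir 9.1
right sil 0.225 [[0.5706, 0.2717], [0.5646, 0.3044]] dir 100.4
left bot 0.175 [[0.4692, 0.26], [0.4559, 0.3361]] dir 99.9
base left 0.0 [[0.4699, 0.241], [0.4468, 0.4116]] dir 97.7
right rail top 0.255 [[0.5602, 0.3121], [0.5524, 0.3656]] dir 98.3
left rail top 0.255 [[0.464, 0.2976], [0.4526, 0.3857]] dir 97.4
handle [[0.3807, -0.0074], [0.4783, 0.0555], [0.4719, 0.0639], [0.4827, 0.0454], [0.3774, 0.0032], [0.3841, -0.0174]]
32.832222978946604
rim [[0.53682378 0.09469043 0.053     ]]
lugs [[0.5089366  0.10438402 0.053     ]
 [0.56421894 0.10616159 0.053     ]
 [0.53906051 0.05285119 0.053     ]]
```

Run:
```python
from h import *
a=np.radians(98.2);v=np.array([np.cos(a),np.sin(a),0]);z=np.array([0,0,1.]);t=np.radians(65)
x=np.sin(t)*v-np.cos(t)*z; zt=-np.cos(t)*v-np.sin(t)*z
M=R.from_matrix(np.c_[x,np.cross(zt,x),zt]);print(M.as_matrix().round(2))
go([.541,.129,.27],M)
```

```text
[[-0.13  0.99  0.06]
 [ 0.9   0.14 -0.42]
 [-0.42  0.   -0.91]]
t 2.3 pos [0.4189 0.2176 0.4495] F [ 0.1 -0.2  0.1] gap 0.993
shift [7.18 5.43 2.64] turn [-3.23 12.9  -2.04]
```

carry_out --commands '[[[0.8,0.8,0.6,-0.4,1.4,-0.2,85],[1.7,1.6,1.2,-0.8,2.8,-0.4,85],[2.6,2.4,1.6,-1.2,4.2,-0.7,85],[3.5,3.1,1.9,-1.6,5.6,-0.9,85],[4.4,3.7,2.2,-2.0,7.0,-1.1,85]]]'

```text
t: 2.8
tcp_pos: [0.5016, 0.1444, 0.3402]
tool_rot: [0.618, 0.639, -0.332, 0.315]
force: [0.8, 0.0, 0.1]
finger_gap: 0.994
```

Run:
```python
from h import *
a=np.radians(98.2);v=np.array([np.cos(a),np.sin(a),0]);z=np.array([0,0,1.]);t=np.radians(65)
x=np.sin(t)*v-np.cos(t)*z; zt=-np.cos(t)*v-np.sin(t)*z
M=R.from_matrix(np.c_[x,np.cross(zt,x),zt])
go([.541,.129,.27],M)
```

```text
t 2.8 pos [0.5016 0.1444 0.3402] F [0.8 0.  0.1] gap 0.994
shift [1.87 1.66 2.12] turn [-1.25  5.86 -0.89]
```

carry_out --commands '[[[0.4,0.4,0.5,-0.3,1.4,-0.2,85],[0.8,0.8,1.0,-0.6,2.8,-0.4,85],[1.4,1.2,1.6,-0.9,4.3,-0.7,85],[1.9,1.7,2.1,-1.2,5.8,-0.9,85],[1.9,1.7,2.1,-1.2,5.8,-0.9,85]]]'

```text
t: 3.3
tcp_pos: [0.5411, 0.1287, 0.2608]
tool_rot: [0.639, 0.738, -0.152, 0.156]
force: [-1.3, 0.2, -0.8]
finger_gap: 0.996
```

Run:
```python
from h import *
from station import manip
snap('wrist','w2');snap('wrist','w2');st=manip.sense();print(st['tcp_pos'],st['qd'].round(3),st['q'])
print(ray(load('w2'),[[320,203]]))
```

```text
[0.54050305 0.13103099 0.2685911 ] [ 0.03  -0.114 -0.006  0.011  0.009 -0.004] [-0.41476369  0.66292139  1.61732233  0.87414609  1.65664628 -0.85700012]
(array([0.55492597, 0.03544712, 0.39736703]), array([[-0.11682303,  0.72342522, -0.68044832]]))
```

View pics/w2.png

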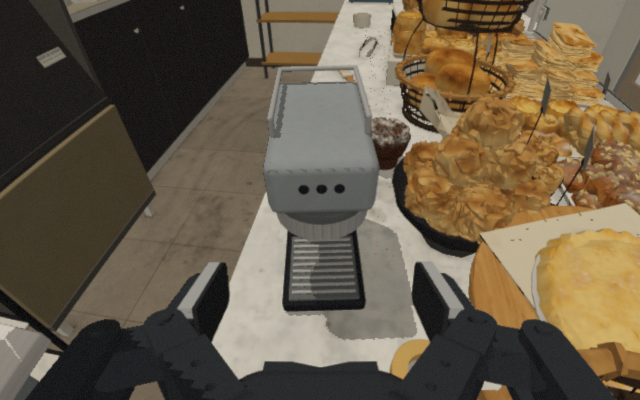

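Excellent view: head front at (265–375, 165–212), group ring arc at (278–366, 212–237), base front edge at (285–363, 300–310).

Run:
```python
from h import *
snap('wrist','w2b'); s=load('w2b'); snap('wrist','w2c'); print(ray(s,[[320,203]])[0]-ray(load('w2'),[[320,203]])[0],ray(s,[[320,203]])[0]-ray(load('w2c'),[[320,203]])[0])
im=s['image'][:,:,::-1]
cv2.imwrite('pics/c4.png',cv2.resize(im[155:320,250:390],None,fx=5,fy=5,interpolation=cv2.INTER_CUBIC)[:600*2])
c=cv2.resize(im[200:320,255:395],None,fx=5,fy=5,interpolation=cv2.INTER_CUBIC);cv2.imwrite('pics/c4.png',c)
```

```text
[-0.00073177  0.00123682  0.00356301] [ 0.00049477 -0.00090246 -0.00237701]
```

View pics/c4.png

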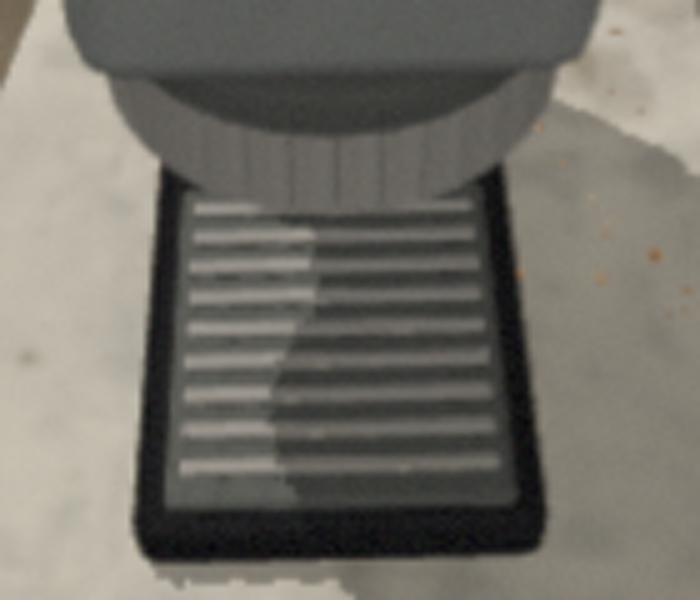

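```bash
cat > ring.py <<'E'
from h import *
from scipy.optimize import least_squares
def crop(c,x0,y0,k): return np.array([[x0+(u-(k-1)/2)/k,y0+(v-(k-1)/2)/k] for u,v in c])
arc=crop([(127,115),(145,143),(165,165),(200,188),(250,203),(290,211),(330,213),(400,206),(450,195),(490,178),(515,155)],255,200,5)
base0=crop([(152,562),(340,558),(530,553)],255,200,5)
bl=crop([(133,530),(147,340),(160,190)],255,200,5);br=crop([(546,530),(525,340),(505,190)],255,200,5)
inn=crop([(165,505),(517,500),(487,190),(182,190)],255,200,5)
for n in('w2b',):
  s=load(n)
  p=plane(s,arc,.144)[:,:2]
  f=lambda q:np.hypot(*(p-q[:2]).T)-.052
  r=least_squares(f,[.516,.3]);print('ring r52',r.x,(f(r.x)*1000).round(1))
  g=lambda q:np.hypot(*(p-q[:2]).T)-q[2]
  r=least_squares(g,[.516,.3,.052]);print('free',r.x,(g(r.x)*1000).round(1))
  u=np.array([np.cos(np.radians(8.2)),np.sin(np.radians(8.2))]);v=np.array([-u[1],u[0]])
  for nm,q,z in(('base0',base0,0),('bl',bl,0),('br',br,0),('inn',inn,.03)):
    w=plane(s,q,z)[:,:2];print(nm,w.round(4).tolist(),'lat',(w@u).round(4),'fwd',(w@v).round(4))
E
python3 ring.py; sed -i "s/'w2b',/'w2','w2c'/" ring.py; python3 ring.py | grep -E 'ring|base0'
```

```text
ring r52 [0.51478123 0.30085081] [-0.3  0.1  0.7  0.8 -0.2 -0.4 -0.7 -0.8  0.2  0.9  0. ]
free [0.51478105 0.30197666 0.0529538 ] [-0.7 -0.1  0.6  0.9 -0.1 -0.2 -0.5 -0.7  0.2  0.8 -0.3]
base0 [[0.4713, 0.2417], [0.5214, 0.2499], [0.572, 0.2581]] lat [0.501  0.5517 0.603 ] fwd [0.172  0.173  0.1739]
bl [[0.4641, 0.2503], [0.4539, 0.3127], [0.4449, 0.3716]] lat [0.495  0.4939 0.4933] fwd [0.1816 0.2448 0.3044]
br [[0.576, 0.2656], [0.5667, 0.3279], [0.5569, 0.3865]] lat [0.608  0.6076 0.6063] fwd [0.1807 0.2437 0.3031]
inn [[0.4774, 0.2424], [0.5666, 0.256], [0.5513, 0.3596], [0.4597, 0.3475]] lat [0.5071 0.5973 0.5969 0.5045] fwd [0.1719 0.1726 0.2773 0.2783]
ring r52 [0.51501681 0.29774127] [-0.5 -0.   0.6  0.8 -0.2 -0.3 -0.6 -0.7  0.2  0.8 -0.2]
base0 [[0.4705, 0.2399], [0.5203, 0.2478], [0.5706, 0.2557]] lat [0.4999 0.5503 0.6012] fwd [0.1703 0.171  0.1717]
ring r52 [0.51477347 0.30277974] [-0.3  0.1  0.7  0.8 -0.3 -0.4 -0.8 -0.9  0.2  1.   0.2]
base0 [[0.4721, 0.2428], [0.5224, 0.2511], [0.5733, 0.2596]] lat [0.5019 0.5528 0.6044] fwd [0.1729 0.1741 0.1752]
```

Run:
```python
from h import *
go([.419,.013,.2],down(np.radians(-58)))
```

```text
t 3.5 pos [0.5405 0.1321 0.272 ] F [-0.  -0.1  0.2] gap 0.997
shift [-2.37 -5.48  4.36] turn [ 11.73 -11.32   7.45]
```

carry_out --commands '[[[-0.3,-0.6,0.4,1.0,-1.0,0.6,85],[-0.6,-1.1,0.8,2.0,-2.0,1.3,85],[-0.8,-1.6,1.2,3.1,-3.0,2.0,85],[-1.0,-2.1,1.6,4.2,-4.0,2.7,85],[-1.2,-2.6,2.0,5.2,-5.0,3.3,85]]]'

```text
t: 4.0
tcp_pos: [0.4822, 0.0746, 0.2417]
tool_rot: [0.711, 0.533, -0.416, 0.195]
force: [0.1, 0.5, -0.5]
finger_gap: 0.997
```

Run:
```python
from h import *
go([.419,.013,.2],down(np.radians(-58)))
```

```text
t 4.0 pos [0.4822 0.0746 0.2417] F [ 0.1  0.5 -0.5] gap 0.997
shift [-0.35 -1.17  3.71] turn [ 6.51 -6.29  4.08]
```

carry_out --commands '[[[-0.1,-0.2,0.7,1.0,-1.0,0.6,85],[-0.1,-0.4,1.4,2.0,-2.0,1.3,85],[-0.2,-0.6,2.1,3.0,-2.9,1.9,85],[-0.3,-0.9,2.8,4.0,-3.9,2.5,85],[-0.4,-1.1,3.5,5.0,-4.9,3.2,85]]]'

```text
t: 4.5
tcp_pos: [0.423, 0.0155, 0.204]
tool_rot: [0.699, 0.276, -0.629, 0.201]
force: [-1.4, 0.9, -0.1]
finger_gap: 0.995
```

Run:
```python
from h import *
go([.419,.013,.2],down(np.radians(-58)))
```

```text
t 4.5 pos [0.423  0.0155 0.204 ] F [-1.4  0.9 -0.1] gap 0.995
shift [ 0.14 -0.02  0.21] turn [ 1.5  -1.43  0.86]
```

carry_out --commands '[[[0.1,0,0.1,0.8,-0.7,0.4,85],[0.1,0,0.2,1.5,-1.4,0.9,85],[0.1,0,0.2,1.5,-1.4,0.9,85],[0.1,0,0.2,1.5,-1.4,0.9,85],[0.1,0,0.2,1.5,-1.4,0.9,85]]]'

```text
t: 5.0
tcp_pos: [0.4198, 0.0128, 0.1982]
tool_rot: [0.68, 0.198, -0.679, 0.194]
force: [0.3, 0.2, 0.2]
finger_gap: 0.992
```

Run:
```python
from h import *
from station import manip
s=snap('wrist','w3'); st=manip.sense();print(st['q'],st['qd'].round(3))
go([.419,.013,.2],down(np.radians(-58)))
cv2.imwrite('pics/c5.png',cv2.resize(s['image'][:,:,::-1],(800,500),interpolation=cv2.INTER_CUBIC))
```

```text
[-0.24177237  0.31027067  1.96104542  0.00723658  0.87320013  0.76330871] [-0.007  0.023  0.    -0.004 -0.001  0.009]
t 5.05 pos [0.4198 0.0125 0.1977] F [-0.  -0.1 -0.4] gap 0.996
shift [-0.09 -0.03  0.02] turn [ 0.03 -0.02  0.07]
```

View pics/w3.png

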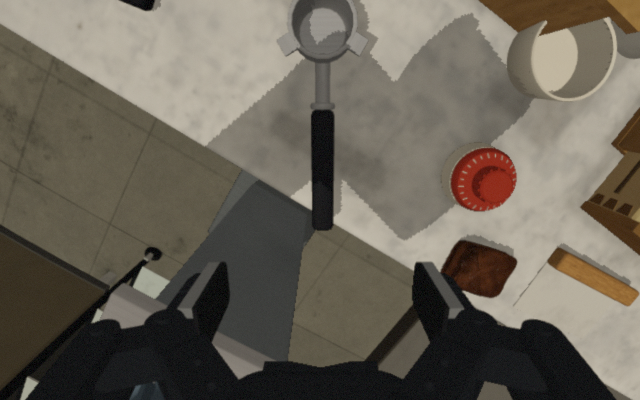

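The wrist camera shows the handle as a near-vertical black bar from (323,110) to (322,230), with the basket at (325,25).

Run:
```python
from h import *
s=load('w3'); g=s['image'].max(2)
for v in (115,130,150,170,190,210,225):
    row=g[v,300:345].astype(int); w=np.where(row<50)[0]; print(v,300+w.min(),300+w.max(),end='; ')
col=g[95:245,322].astype(int); w=np.where(col<50)[0]; print('\nrows',95+w.min(),95+w.max())
pts=[]
for v in range(115,226,5):
    w=np.where(g[v,300:345]<50)[0]; pts.append([300+w.mean(),v])
p=plane(s,pts,.037); d=p[0]-p[-1]; print('yaw',np.degrees(np.arctan2(d[1],d[0])))
e=plane(s,[[322.5,95+w.min()-.5],[322.5,95+w.max()+.5]],.037);col=g[95:245,322];w=np.where(col<50)[0];e=plane(s,[[322.5,95+w.min()-.5],[322.5,95+w.max()+.5]],.037)
print('ends',e); l=(e[0]-e[1])[:2];print(np.hypot(*l)); dd=l/np.hypot(*l)
print('mid->axis',e.mean(0)[:2]+.13*dd,'grip',e.mean(0)[:2]-.01*dd)
print('lugs',plane(s,[[288,44],[363,42]],.053),plane(s,[[288,44],[363,42]],.053).mean(0)[:2]+.0175*dd)
```

```text
115 311 333; 130 311 333; 150 312 333; 170 312 332; 190 313 332; 210 312 332; 225 311 332; 
rows 110 229
yaw 32.10125160551034
ends [[ 0.4788614   0.04961604  0.037     ]
 [ 0.37942207 -0.01348006  0.037     ]]
0.11776798368801306
mid->axis [0.53890936 0.0877176 ] grip [0.42069807 0.01271033]
lugs [[0.5084666  0.10208831 0.053     ]
 [0.54276552 0.05067428 0.053     ]] [0.54039247 0.08575721]
```

carry_out --commands '[[[1.5,0,0,0,0,0,85],[3.1,0,0,0,0,0,85],[4.7,0,0,0,0,0,85],[6.2,0,0,0,0,0,85],[6.8,0,0,0,0,0,85]]]'

```text
t: 5.55
tcp_pos: [0.4177, 0.0133, 0.024]
tool_rot: [-0.677, -0.199, 0.682, -0.192]
force: [-0.6, 0.2, 0.3]
finger_gap: 0.993
```

Run:
```python
from h import *
go([.4207,.0127,.008],down(np.radians(-57.8)))
snap('wrist','w4')
```

```text
t 5.55 pos [0.4177 0.0133 0.024 ] F [-0.6  0.2  0.3] gap 0.993
shift [ 0.64  0.09 -0.09] turn [-0.03  0.04  0.12]
```

View pics/w4.png

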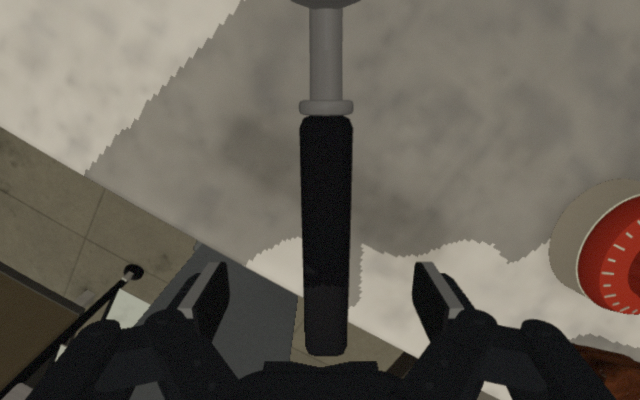

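carry_out --commands '[[[0.3,0.05,-0.05,0,0,0.1,85],[0.6,0.1,-0.1,0,0,0.1,85],[0.65,0.1,-0.1,0,0,0.1,85],[0.65,0.1,-0.1,0,0,0.1,10],[0.65,0.1,-0.1,0,0,0.1,10]]]' --force 100

```text
t: 6.1
tcp_pos: [0.4227, 0.013, 0.0109]
tool_rot: [0.68, 0.195, -0.679, 0.197]
force: [0.1, -0.4, -0.1]
finger_gap: 0.686
```

carry_out --commands '[[[0,0,0,0,0,0,10],[0,0,0,0,0,0,10],[0,0,0,0,0,0,10],[0,0,0,0,0,0,10],[0,0,0,0,0,0,10]]]' --force 100

```text
t: 6.6
tcp_pos: [0.4224, 0.013, 0.0105]
tool_rot: [0.68, 0.195, -0.679, 0.196]
force: [-0.3, -0.2, 3.0]
finger_gap: 0.236
```

Run:
```python
from h import *
go([.4207,.0127,.008],down(np.radians(-57.8)))
```

```text
t 6.6 pos [0.4224 0.013  0.0105] F [-0.3 -0.2  3. ] gap 0.236
shift [ 0.1  -0.02  0.06] turn [-0.01  0.   -0.02]
```

carry_out --commands '[[[-0.4,0,0,0,0,0,10],[-0.9,0,0,0,0,0,10],[-1.5,0,0,0,0,0,10],[-2.2,0,0,0,0,0,10],[-2.4,0,0,0,0,0,10]]]' --force 100

```text
t: 7.1
tcp_pos: [0.4223, 0.0131, 0.0716]
tool_rot: [0.68, 0.195, -0.679, 0.197]
force: [0.6, -0.1, -3.2]
finger_gap: 0.239
```

Run:
```python
from h import *
go([.4207,.0127,.07],down(np.radians(-57.8)))
s=snap('wrist','w5');snap('side','s5')
b=load('s5')['image'][130:280,300:450]
cv2.imwrite('pics/c6.png',cv2.resize(b[:,:,::-1],None,fx=4,fy=4,interpolation=cv2.INTER_CUBIC))
```

```text
t 7.1 pos [0.4223 0.0131 0.0716] F [ 0.6 -0.1 -3.2] gap 0.239
shift [ 0.06 -0.02  0.06] turn [-0.01 -0.   -0.02]
```

View pics/w5.png

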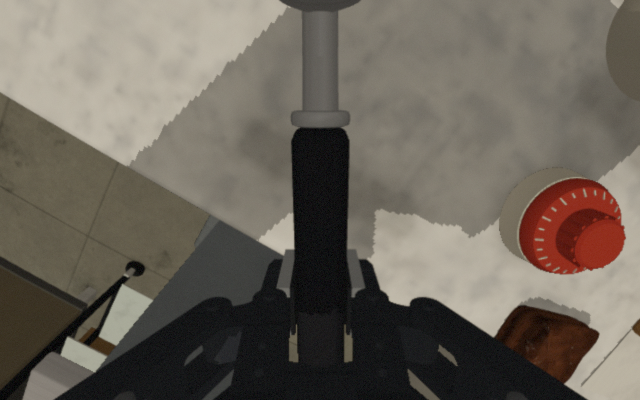

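View pics/c6.png

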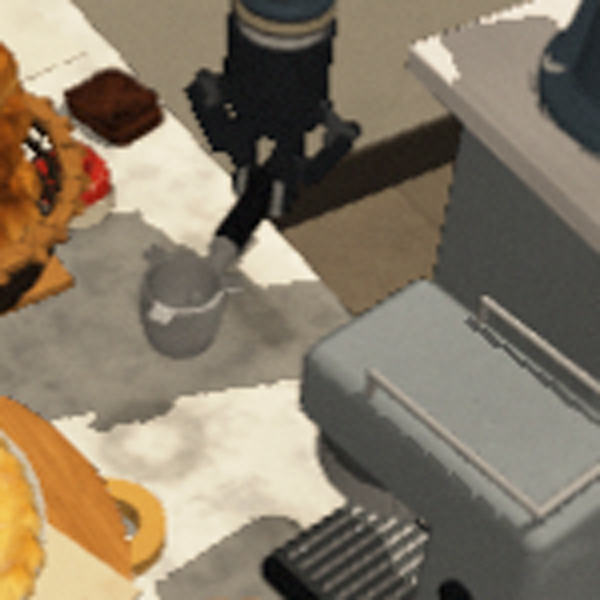

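Run:
```python
from h import *
from station import manip
st=manip.sense(); T=R.from_quat(st['tool_rot']); print(st['tcp_pos'],T.as_matrix().round(3).tolist())
M=T.as_matrix();print('yaw y',np.degrees(np.arctan2(M[1,1],M[0,1])))
s=load('w5');
for z in(.0266,):
  P=plane(s,[[321,127.5],[321,113]],st['tcp_pos'][2]+z); print('handle front end in tool',T.inv().apply(P-st['tcp_pos']))
# side: rim lugs
s=load('s5'); f=lambda c:np.array([[300+(u-1.5)/4,130+(v-1.5)/4] for u,v in c])
th=np.radians(32.3); d=np.array([np.cos(th),np.sin(th)])
ax=st['tcp_pos'][:2]+.1385*d
for dz in(-.005,0,.005):
  P=[[*ax,st['tcp_pos'][2]+.0375+.005+dz]]+[[*(ax+.04*np.array([np.cos(th+a),np.sin(th+a)])),st['tcp_pos'][2]+.0425+dz] for a in(0,2.094,-2.094)]+[[*ax,st['tcp_pos'][2]-.0105+dz]]
  q=proj(s,P); print(dz,((q-[300,130])*4+1.5).round(0).tolist())
```

```text
[0.42234502 0.01306702 0.07092255] [[0.001, 0.532, -0.847], [-0.002, -0.847, -0.532], [-1.0, 0.002, -0.0]]
yaw y -57.8553559215943
handle front end in tool [[-0.02659415 -0.00050375 -0.06751317]
 [-0.02659365 -0.00051471 -0.07254431]]
-0.005 [[179.0, 284.0], [152.0, 321.0], [237.0, 283.0], [147.0, 249.0], [175.0, 336.0]]
0 [[179.0, 279.0], [153.0, 316.0], [237.0, 278.0], [147.0, 244.0], [175.0, 331.0]]
0.005 [[179.0, 274.0], [153.0, 311.0], [238.0, 273.0], [147.0, 239.0], [176.0, 327.0]]
```

Run:
```python
from h import *
from station import manip
s=load('s5')
b=s['image'][180:225,330:375]
cv2.imwrite('pics/c7.png',cv2.resize(b[:,:,::-1],None,fx=12,fy=12,interpolation=cv2.INTER_CUBIC))
st=manip.sense();th=np.radians(32.2); d=np.array([np.cos(th),np.sin(th)]);ax=st['tcp_pos'][:2]+.1385*d;zt=st['tcp_pos'][2]
P=[[*ax,zt+.0425]]+[[*(ax+.04*np.array([np.cos(th+a),np.sin(th+a)])),zt+.0425] for a in(0,2.094,-2.094)]
print(((proj(s,P)-[330,180])*12+5.5).round(0))
c=[[*(ax+.029*np.array([np.cos(a),np.sin(a)])),zt+.0425] for a in np.linspace(0,6.28,40)]
q=proj(s,c);print('rim bbox',((q.min(0)-[330,180])*12+5.5),((q.max(0)-[330,180])*12+5.5))
c=[[*(ax+.029*np.array([np.cos(a),np.sin(a)])),zt-.0105] for a in np.linspace(0,6.28,40)]
q=proj(s,c);print('bottom bbox',((q.min(0)-[330,180])*12+5.5),((q.max(0)-[330,180])*12+5.5))
```

```text
[[177. 237.]
 [ 98. 349.]
 [351. 235.]
 [ 82. 132.]]
rim bbox [ 50.09400389 148.08423811] [303.64920443 329.36404844]
bottom bbox [ 43.1162756  305.85453857] [289.65430437 486.79769457]
```

View pics/c7.png

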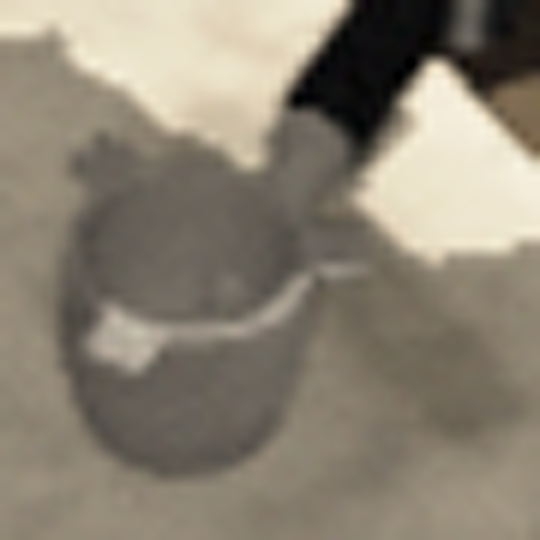

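Run:
```python
from h import *
s=load('side0')
ax=np.array([.539,.0877]);th=np.radians(32.2)
P=[[*ax,.053]]+[[*(ax+.04*np.array([np.cos(th+a),np.sin(th+a)])),.053] for a in(0,2.094,-2.094)]
q=proj(s,P); print(q[0]); o=np.array([325,200])
print(((q-o)*12+5.5).round(0))
for z in(.053,0):
  c=[[*(ax+.029*np.array([np.cos(a),np.sin(a)])),z] for a in np.linspace(0,6.28,40)]
  q=proj(s,c);print('bbox',((q.min(0)-o)*12+5.5).round(),((q.max(0)-o)*12+5.5).round())
b=s['image'][200:245,325:370]
cv2.imwrite('pics/c8.png',cv2.resize(b[:,:,::-1],None,fx=12,fy=12,interpolation=cv2.INTER_CUBIC))
```

```text
[343.59912681 214.36565667]
[[229. 178.]
 [152. 289.]
 [398. 176.]
 [137.  73.]]
bbox [106.  89.] [352. 270.]
bbox [ 99. 237.] [338. 417.]
```

View pics/c8.png

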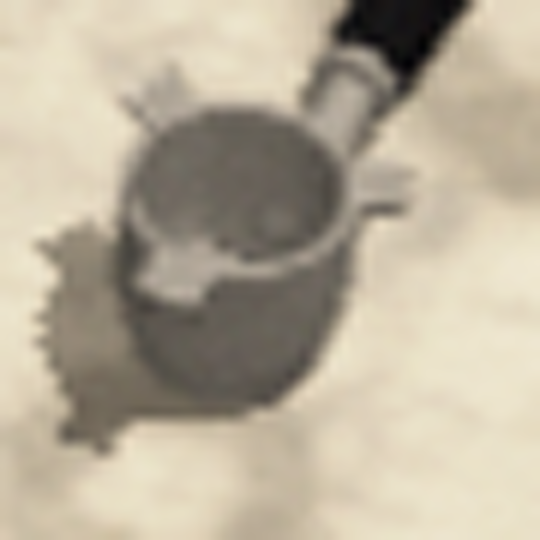

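```bash
cat >> h.py <<'E'
A=np.array([.5148,.3015]); YL=98.8; RAD=.1385
def hold(yaw,z,a=None,back=0):
    a=A if a is None else a
    th=np.radians(yaw); return go([*(a-(RAD+back)*np.array([np.cos(th),np.sin(th)])),z],down(th-np.radians(90.06)))
E
python3 - <<'E'
from h import *
hold(50.8,.083)
E
```

```text
t 7.2 pos [0.4223 0.0131 0.0709] F [-0.4 -0.6 -3. ] gap 0.241
shift [-0.5  -6.03 -4.02] turn [-3.72  0.   -0.02]
```

carry_out --commands '[[[-0.1,-0.4,-0.2,-0.2,0,0,10],[-0.2,-1.1,-0.7,-0.7,0,0,10],[-0.3,-2.0,-1.3,-1.2,0,0,10],[-0.4,-2.9,-1.9,-1.8,0,0,10],[-0.5,-3.7,-2.5,-2.3,0,0,10]]]' --force 100

```text
t: 7.7
tcp_pos: [0.4243, 0.1263, 0.0819]
tool_rot: [-0.655, -0.264, 0.657, -0.264]
force: [0.5, 0.2, -2.9]
finger_gap: 0.238
```

carry_out --commands '[[[0,-0.5,-0.4,-0.3,0,0,10],[0,-0.9,-0.7,-0.5,0,0,10],[0,-1.1,-0.8,-0.7,0,0,10],[0,-1.2,-0.9,-0.8,0,0,10],[0,-1.2,-0.9,-0.8,0,0,10]]]' --force 100

```text
t: 8.2
tcp_pos: [0.4214, 0.1619, 0.0824]
tool_rot: [-0.647, -0.285, 0.647, -0.286]
force: [-0.1, -0.6, -3.4]
finger_gap: 0.238
```

Run:
```python
from h import *
hold(50.8,.083)
```

```text
t 8.2 pos [0.4214 0.1619 0.0824] F [-0.1 -0.6 -3.4] gap 0.238
shift [-0.03 -0.7  -1.11] turn [-0.62  0.02 -0.01]
```

carry_out --commands '[[[0,-0.1,-0.2,-0.1,0,0,10],[0,-0.3,-0.5,-0.3,0,0,10],[0,-0.5,-0.8,-0.5,0,0,10],[0,-0.7,-1.1,-0.6,0,0,10],[0,-0.7,-1.1,-0.6,0,0,10]]]' --force 100

```text
t: 8.7
tcp_pos: [0.4278, 0.1952, 0.0826]
tool_rot: [0.639, 0.302, -0.639, 0.304]
force: [-0.7, -0.4, -3.8]
finger_gap: 0.238
```

Run:
```python
from h import *
hold(50.8,.083)
snap('side','s6');snap('wrist','w6');snap('top','t6')
hold(50.8,.083)
b=load('s6')['image'][190:310,360:480]
cv2.imwrite('pics/c9.png',cv2.resize(b[:,:,::-1],None,fx=5,fy=5,interpolation=cv2.INTER_CUBIC))
```

```text
t 8.7 pos [0.4278 0.1952 0.0826] F [-0.7 -0.4 -3.8] gap 0.238
shift [-0.01  0.01  0.05] turn [-0.   -0.   -0.02]
t 8.85 pos [0.427  0.1942 0.0825] F [ 0.5 -0.6 -3.2] gap 0.242
shift [-0.02  0.01 -0.01] turn [-0.01  0.01 -0.01]
```

View pics/c9.png

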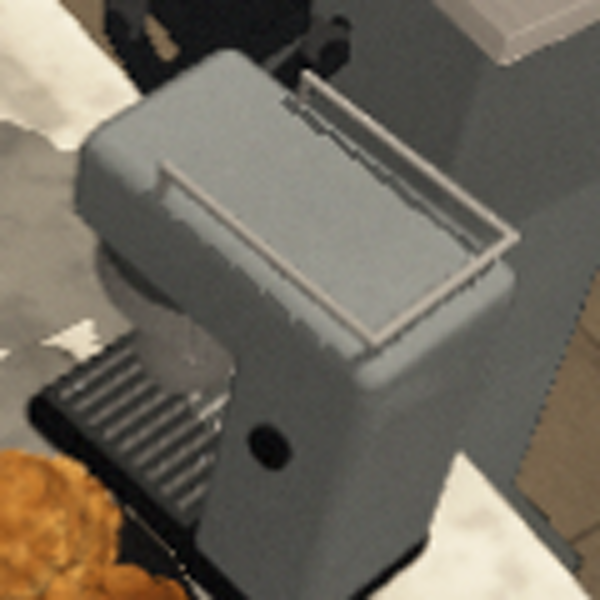

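View pics/w6.png

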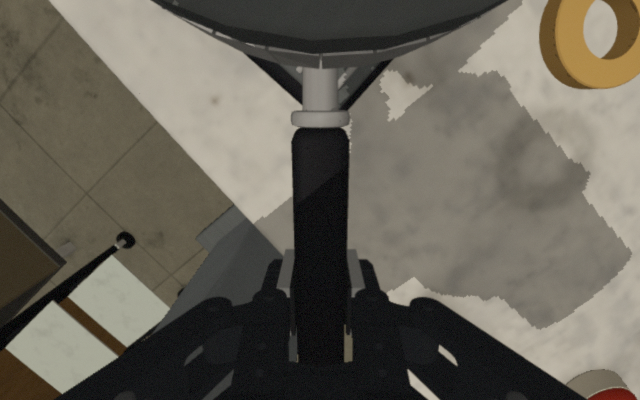

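View pics/t6.png

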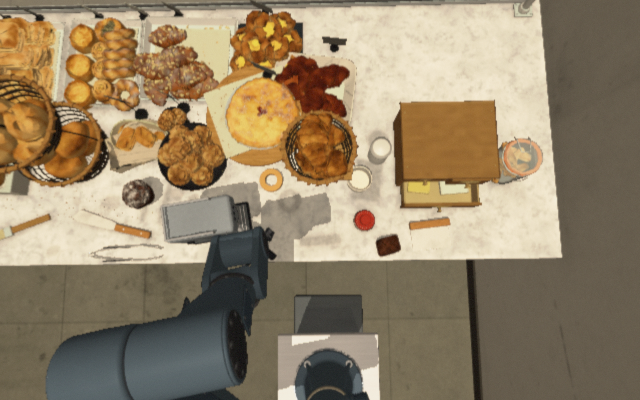

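Run:
```python
from h import *
b=load('w6')['image'][0:120,130:530]
cv2.imwrite('pics/c10.png',cv2.resize(b[:,:,::-1],None,fx=2,fy=4,interpolation=cv2.INTER_CUBIC))
```

```text
(no output)
```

View pics/c10.png

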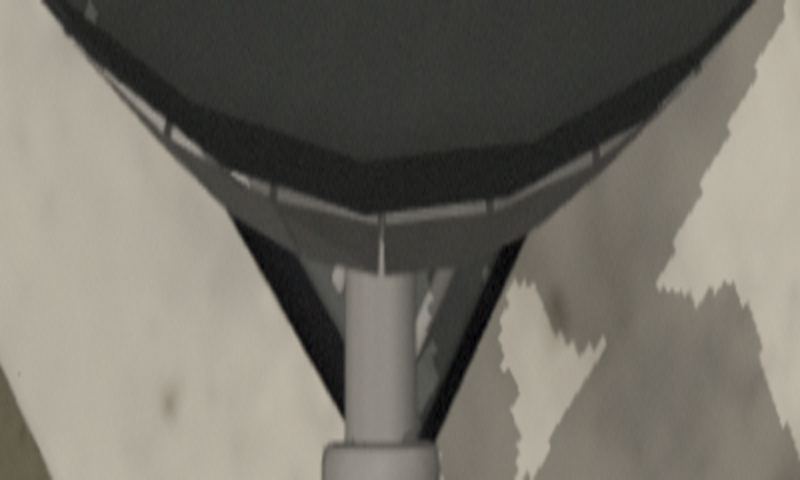

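Run:
```python
from h import *
from scipy.optimize import least_squares
s=load('w6'); q=np.array([[130+(u-.5)/2,(v-1.5)/4] for u,v in [(165,150),(230,212),(300,255),(380,275),(450,264),(525,235),(590,185),(640,130)]])
p=plane(s,q,.144)[:,:2]
for rr in(.051,.052,.053):
  g=lambda c:np.hypot(*(p-c).T)-rr
  r=least_squares(g,A);print(r.x,(g(r.x)*1000).round(1))
g=lambda c:np.hypot(*(p-c[:2]).T)-c[2]
r=least_squares(g,[*A,.052]);print(r.x,(g(r.x)*1000).round(1))
# base edges at z=0 : left line (235,215)->(345,415), right line (525,238)->(435,440)
for l in ([(235,218),(343,415)],[(525,240),(437,435)]):
  w=plane(s,np.array([[130+(u-.5)/2,(v-1.5)/4] for u,v in l]),0)[:,:2];d=w[1]-w[0];print(w,np.degrees(np.arctan2(d[1],d[0])))
```

```text
[0.51330335 0.29931964] [ 0.3  0.  -0.1 -0.1 -0.3 -0.1  0.1  0.3]
[0.5139579  0.30016796] [ 0.2  0.  -0.  -0.  -0.3 -0.   0.1  0.2]
[0.51461091 0.30101421] [ 0.1  0.   0.   0.  -0.2 -0.   0.1  0.1]
[0.51529    0.3018942  0.05404234] [-0.  -0.   0.1  0.1 -0.2  0.   0.   0. ]
[[0.45720248 0.30806712]
 [0.46433442 0.26189116]] -81.21996623599688
[[0.52833613 0.24571227]
 [0.48686805 0.23932575]] -171.2446483986148
```

```bash
sed -i 's/^A=np.array.*; YL/A=np.array([.5142,.3007]); YL/' h.py
python3 - <<'E'
from h import *
hold(50.8,.1195)
E
```

```text
t 8.85 pos [0.427  0.1942 0.0825] F [ 0.5 -0.6 -3.2] gap 0.242
shift [-1.48  0.01  0.03] turn [-0.01  0.01 -0.01]
```

carry_out --commands '[[[-0.3,0,0,0,0,0,10],[-0.6,0,0.02,0,0,0,10],[-0.8,0,0.02,0,0,0,10],[-1.0,0,0.02,0,0,0,10],[-1.1,0,0.02,0,0,0,10]]]' --force 100

```text
t: 9.35
tcp_pos: [0.4272, 0.1936, 0.1109]
tool_rot: [0.64, 0.302, -0.639, 0.303]
force: [0.8, -0.1, -3.9]
finger_gap: 0.236
```

Run:
```python
from h import *
from station import manip
hold(50.8,.1195);print(manip.sense()['ft_torque'])
```

```text
t 9.35 pos [0.4272 0.1936 0.1109] F [ 0.8 -0.1 -3.9] gap 0.236
shift [-0.35 -0.01  0.02] turn [-0.02 -0.   -0.02]
[-0.26753917  0.19755274  0.0029001 ]
```

No contact so far. I'll keep raising to 7 mm over the seats.

carry_out --commands '[[[-0.1,0,0,0,0,0,10],[-0.2,0,0,0,0,0,10],[-0.3,0,0,0,0,0,10],[-0.35,0,0,0,0,0,10],[-0.35,0,0,0,0,0,10]]]' --force 100

```text
t: 9.85
tcp_pos: [0.4269, 0.1937, 0.1189]
tool_rot: [-0.639, -0.302, 0.639, -0.303]
force: [0.1, -0.1, -3.4]
finger_gap: 0.239
```

Run:
```python
from h import *
from station import manip
hold(50.8,.1195);print(manip.sense()['ft_torque'])
for k in range(1,11):
  print(k,end=' ');hold(50.8+4.8*k,.1195)
```

```text
t 9.85 pos [0.4269 0.1937 0.1189] F [ 0.1 -0.1 -3.4] gap 0.239
shift [-0.02  0.    0.02] turn [-0.02  0.01 -0.02]
[-0.30990742  0.27248666 -0.00457477]
1 t 9.85 pos [0.4269 0.1937 0.1189] F [ 0.1 -0.1 -3.4] gap 0.239
shift [-0.02  0.46 -0.  ] turn [-0.98  0.01 -0.01]
2 t 9.85 pos [0.4269 0.1937 0.1189] F [ 0.1 -0.1 -3.4] gap 0.239
shift [-0.02  0.92 -0.06] turn [-1.94  0.01 -0.01]
3 t 9.85 pos [0.4269 0.1937 0.1189] F [ 0.1 -0.1 -3.4] gap 0.239
shift [-0.02  1.38 -0.16] turn [-2.9   0.01 -0.01]
4 t 9.85 pos [0.4269 0.1937 0.1189] F [ 0.1 -0.1 -3.4] gap 0.239
shift [-0.02  1.82 -0.3 ] turn [-3.86  0.01 -0.01]
5 t 9.85 pos [0.4269 0.1937 0.1189] F [ 0.1 -0.1 -3.4] gap 0.239
shift [-0.02  2.25 -0.47] turn [-4.82  0.01 -0.01]
6 t 9.85 pos [0.4269 0.1937 0.1189] F [ 0.1 -0.1 -3.4] gap 0.239
shift [-0.02  2.67 -0.67] turn [-5.78  0.01 -0.01]
7 t 9.85 pos [0.4269 0.1937 0.1189] F [ 0.1 -0.1 -3.4] gap 0.239
shift [-0.02  3.06 -0.92] turn [-6.74  0.01 -0.01]
8 t 9.85 pos [0.4269 0.1937 0.1189] F [ 0.1 -0.1 -3.4] gap 0.239
shift [-0.02  3.44 -1.19] turn [-7.7   0.01 -0.01]
9 t 9.85 pos [0.4269 0.1937 0.1189] F [ 0.1 -0.1 -3.4] gap 0.239
shift [-0.02  3.79 -1.49] turn [-8.66  0.01 -0.01]
10 t 9.85 pos [0.4269 0.1937 0.1189] F [ 0.1 -0.1 -3.4] gap 0.239
shift [-0.02  4.11 -1.83] turn [-9.62  0.01 -0.01]
```

carry_out --commands '[[[0,0.25,0,-0.5,0,0,10],[0,0.7,-0.03,-1.46,0,0,10],[0,1.15,-0.1,-2.42,0,0,10],[0,1.6,-0.22,-3.38,0,0,10],[0,1.82,-0.3,-3.86,0,0,10]]]' --force 100

```text
t: 10.35
tcp_pos: [0.4681, 0.1702, 0.1188]
tool_rot: [0.579, 0.405, -0.579, 0.407]
force: [0.5, 0.7, -3.4]
finger_gap: 0.236
```

Run:
```python
from h import *
from station import manip
print(manip.sense()['ft_torque'])
for y in(75,80,85,90,95,98.8):
  print(y,end=' ');hold(y,.1195)
```

```text
[-0.35956444  0.1368306   0.07866415]
75 t 10.35 pos [0.4681 0.1702 0.1188] F [ 0.5  0.7 -3.4] gap 0.236
shift [-0.03  0.43 -0.02] turn [-0.98  0.01 -0.02]
80 t 10.35 pos [0.4681 0.1702 0.1188] F [ 0.5  0.7 -3.4] gap 0.236
shift [-0.03  0.91 -0.08] turn [-1.98  0.01 -0.02]
85 t 10.35 pos [0.4681 0.1702 0.1188] F [ 0.5  0.7 -3.4] gap 0.236
shift [-0.03  1.38 -0.18] turn [-2.98  0.01 -0.02]
90 t 10.35 pos [0.4681 0.1702 0.1188] F [ 0.5  0.7 -3.4] gap 0.236
shift [-0.03  1.84 -0.33] turn [-3.98  0.01 -0.02]
95 t 10.35 pos [0.4681 0.1702 0.1188] F [ 0.5  0.7 -3.4] gap 0.236
shift [-0.03  2.29 -0.51] turn [-4.98  0.01 -0.02]
98.8 t 10.35 pos [0.4681 0.1702 0.1188] F [ 0.5  0.7 -3.4] gap 0.236
shift [-0.02  2.62 -0.68] turn [-5.74  0.02 -0.02]
```

carry_out --commands '[[[0,0.43,-0.02,-0.98,0,0,10],[0,0.91,-0.08,-1.98,0,0,10],[0,1.38,-0.18,-2.98,0,0,10],[0,1.84,-0.33,-3.98,0,0,10],[0,1.84,-0.33,-3.98,0,0,10]]]' --force 100

```text
t: 10.85
tcp_pos: [0.5153, 0.1624, 0.1189]
tool_rot: [0.502, 0.498, -0.5, 0.5]
force: [-0.0, 0.7, -2.5]
finger_gap: 0.239
```

Run:
```python
from h import *
from station import manip
print(manip.sense()['ft_torque'])
for y in(90,94,98.8):
  print(y,end=' ');hold(y,.1195)
```

```text
[-0.48100071 -0.05978879 -0.0040728 ]
90 t 10.85 pos [0.5153 0.1624 0.1189] F [-0.   0.7 -2.5] gap 0.239
shift [-0.02 -0.04  0.01] turn [-0.03  0.02 -0.05]
94 t 10.85 pos [0.5153 0.1624 0.1189] F [-0.   0.7 -2.5] gap 0.239
shift [-0.02  0.34 -0.01] turn [-0.83  0.02 -0.05]
98.8 t 10.85 pos [0.5153 0.1624 0.1189] F [-0.   0.7 -2.5] gap 0.239
shift [-0.02  0.8  -0.06] turn [-1.79  0.02 -0.04]
```

carry_out --commands '[[[0,0.2,0,-0.4,0,0,10],[0,0.4,-0.02,-0.85,0,0,10],[0,0.6,-0.04,-1.3,0,0,10],[0,0.8,-0.06,-1.75,0,0,10],[0,0.8,-0.06,-1.75,0,0,10]]]' --force 100

```text
t: 11.35
tcp_pos: [0.5332, 0.1642, 0.1188]
tool_rot: [0.462, 0.535, -0.462, 0.536]
force: [0.9, -1.0, -3.9]
finger_gap: 0.242
```

Run:
```python
from h import *
from station import manip
hold(98.8,.1125);print(manip.sense()['ft_torque'])
snap('wrist','w7')
```

```text
t 11.35 pos [0.5332 0.1642 0.1188] F [ 0.9 -1.  -3.9] gap 0.242
shift [0.25 0.08 0.03] turn [-0.05  0.02 -0.01]
[-0.40449638 -0.16280999 -0.21428993]
```

View pics/w7.png

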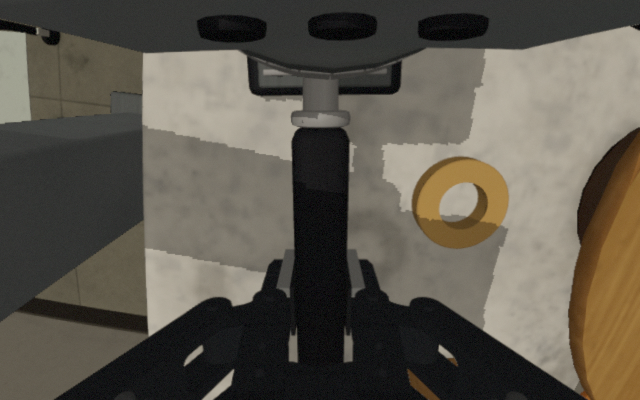

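carry_out --commands '[[[0.05,0.03,0,0,0,0,10],[0.1,0.05,0,0,0,0,10],[0.15,0.05,0,0,0,0,10],[0.2,0.05,0,0,0,0,10],[0.25,0.05,0,0,0,0,10]]]' --force 100

```text
t: 11.9
tcp_pos: [0.534, 0.1643, 0.1128]
tool_rot: [0.461, 0.536, -0.461, 0.536]
force: [-1.2, 0.2, 1.5]
finger_gap: 0.238
```

Run:
```python
from h import *
from station import manip
hold(98.8,.1125);print(manip.sense()['ft_torque'])
snap('wrist','w8')
```

```text
t 11.9 pos [0.534  0.1643 0.1128] F [-1.2  0.2  1.5] gap 0.238
shift [0.01 0.05 0.03] turn [-0.03  0.01 -0.  ]
[0.1147178  0.10381476 0.12268995]
```

carry_out --commands '[[[0.03,0.02,0,0,0,0,10],[0.03,0.02,0,0,0,0,32],[0.03,0.02,0,0,0,0,40],[0.03,0.02,0,0,0,0,50],[0.03,0.02,0,0,0,0,50]]]'

```text
t: 12.45
tcp_pos: [0.5348, 0.1644, 0.1119]
tool_rot: [0.461, 0.536, -0.461, 0.537]
force: [0.1, -0.6, -0.8]
finger_gap: 0.586
```

Run:
```python
from h import *
from station import manip
hold(98.8,.1125);print(manip.sense()['ft_torque'])
snap('wrist','w9')
```

```text
t 12.45 pos [0.5348 0.1644 0.1119] F [ 0.1 -0.6 -0.8] gap 0.586
shift [-0.02  0.02  0.02] turn [-0.03  0.02 -0.01]
[0.01044416 0.00611353 0.01803608]
```

View pics/w9.png

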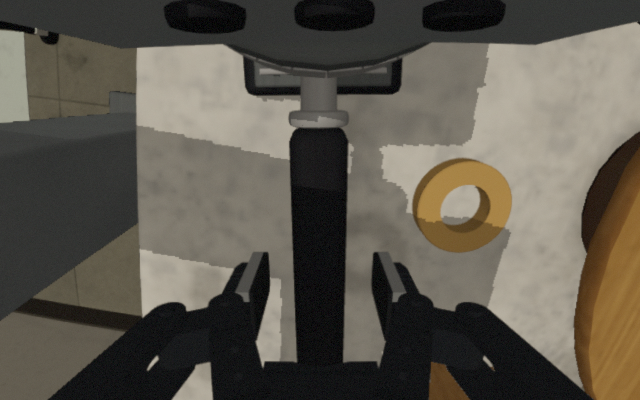

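The holder hangs free between the open fingers. I'll retreat straight up.

carry_out --commands '[[[-0.4,0,0,0,0,0,70],[-1.4,0,0,0,0,0,70],[-2.8,0,0,0,0,0,70],[-4.2,0,0,0,0,0,70],[-5.0,0,0.3,0,0,0,70]]]'

```text
t: 13.0
tcp_pos: [0.5368, 0.1578, 0.2406]
tool_rot: [0.462, 0.535, -0.46, 0.538]
force: [0.0, -0.3, -0.4]
finger_gap: 0.821
```

carry_out --commands '[[[-0.5,0,0.5,0,0,0,70],[-1,0,1.0,0,0,0,70],[-1,0,2.0,0,0,0,70],[-1,0,3.0,0,0,0,70],[-1,0,3.0,0,0,0,70]]]'

```text
t: 13.5
tcp_pos: [0.5471, 0.0796, 0.2616]
tool_rot: [0.461, 0.535, -0.463, 0.536]
force: [-0.4, 0.1, 0.9]
finger_gap: 0.818
```

Run:
```python
from h import *
go([.5,.1,.3],down(0))
snap('wrist','w10');s=snap('wrist','w10')
snap('side','s10')
b=load('s10')['image'][190:310,340:480]
cv2.imwrite('pics/c11.png',cv2.resize(b[:,:,::-1],None,fx=5,fy=5,interpolation=cv2.INTER_CUBIC))
```

```text
t 13.5 pos [0.5471 0.0796 0.2616] F [-0.4  0.1  0.9] gap 0.818
shift [-1.54 -1.75 -1.08] turn [1.67 0.03 0.01]
```

View pics/w10.png

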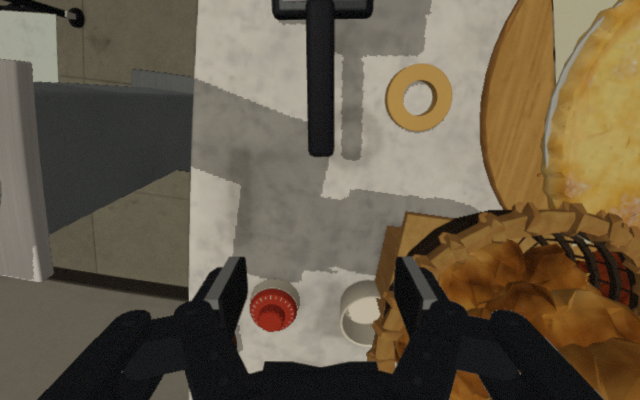

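View pics/c11.png

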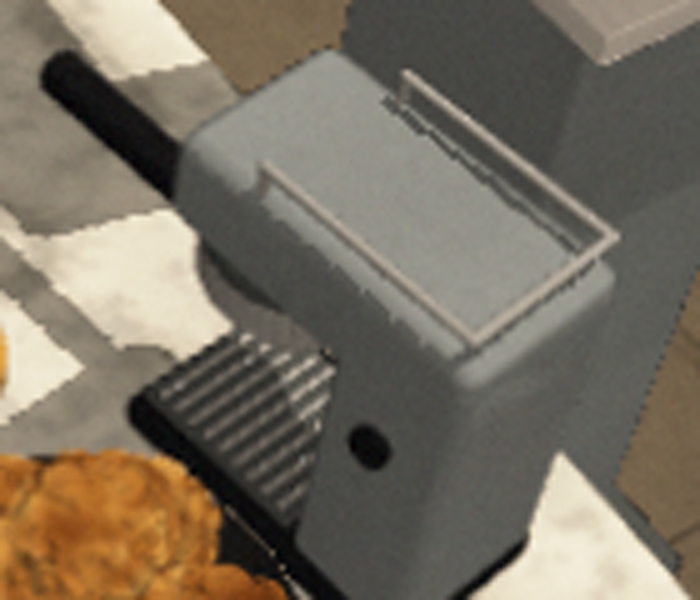

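Run:
```python
from h import *
s=load('w10');g=s['image'].max(2)
pts=[]
for v in range(40,150,6):
    w=np.where(g[v,295:345]<55)[0]; pts.append([295+w.mean(),v])
p=plane(s,pts,.139);d=p[0]-p[-1];print('yaw',np.degrees(np.arctan2(d[1],d[0])))
th=np.radians(98.8);e=np.array([np.cos(th),np.sin(th)])
n=np.array([-e[1],e[0]])
print('line offset from A mm',1000*((A-p[:,:2].mean(0))@n))
P=[[*(A-.19*e),z] for z in(.117,.128,.139)]
print(proj(s,P)); 
so=load('s10'); print(((proj(so,P)-[340,190])*5+2).round())
# triangulate tip centre from w10 (tip top edge) and s10
def tri(a,b,ua,ub):
    c1,d1=ray(a,[ua]);c2,d2=ray(b,[ub]);d1=d1[0];d2=d2[0]
    t=np.linalg.lstsq(np.c_[d1,-d2],c2-c1,rcond=None)[0]; return c1+t[0]*d1,c2+t[1]*d2
print(tri(s,so,[321,155.5],[340+(55-2)/5,190+(52-2)/5]))
```

```text
yaw 98.75255960615202
line offset from A mm -2.594109202123155
[[323.58439335 154.45507095]
 [323.68278622 156.48963111]
 [323.7889037  158.68459544]]
[[43. 77.]
 [44. 62.]
 [45. 48.]]
(array([0.54062594, 0.1149498 , 0.13732292]), array([0.53906174, 0.11639194, 0.13705189]))
```

Run:
```python
from station import manip
st=manip.sense();print(st['t'],st['force'],st['qd'].round(3)); print(manip.sign_off())
```

```text
13.65 [-0.330527    0.10531481 -0.20231358] [ 0.02  -0.003 -0.     0.    -0.003 -0.001]
the job is handed in; nothing more can be done
None
```

The filter holder is locked in the group and hanging there by itself. I handed the job in at 13.65 s of the 54 s limit; the hand-in gives no verdict.

I gripped the handle at 100 N and raised the holder into the ring at entry yaw without contact. I then turned it 48° counter-clockwise, 7 mm over the seats. I lowered it until the wrist force changed from about -3.5 N to +1.5 N, at the expected seat height, then released it and backed off.

Last checks, made from pictures after the release:
- **Handle direction:** the yaw measured 98.75°, against 98.8° for the machine.
- **Centring:** the handle's centre line passes about 2.6 mm from my estimate of the group axis. The limit is 7 mm, and the cameras are only good to about 2 mm.
- **Height and level:** the top of the handle's end is at z ≈ 0.137 m, against 0.139 m if seated and level. That is a tilt of about 0.01 rad. I did not measure the lug height directly after the release; it was about 150.3 mm when the holder touched down.
- **Robot and bystanders:** the gripper was clear, with external force near zero. I saw no contact with the other things, but did not measure whether they had moved.

One disagreement: the side camera's view of the holder differed from the wrist and top measurements by about one pixel (2–3 mm). I relied on the close wrist views, which put the group axis within about 1 mm of each other.

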